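Wipe and press down the soft-closing lid of a sample cool box

ROBOT

A 6-joint arm with a two-finger parallel gripper is mounted at the origin on the work surface. World frame = base frame: x ahead of the robot, y to its left, z up, the work surface at z = 0. Lengths are in m, angles in rad, forces in N, time in s.
With the tool pointing down it reaches from about 0.35 to 0.775 m from the base axis. Payload 7.3 kg.
Tool frame: the origin (TCP) lies midway between the tips of the shut fingers; the grasp point (between the pads) lies 19 mm behind it (tcp_to_grasp is the distance from the TCP to the grasp point, in m); z points along the fingers, y is the line along which they close (so a half turn about z gives the same grasp; the last joint's range is limited). The gripper opens to 92 mm and grips with 3 to 60 N. Pads are 19 mm wide; open, the fingers measure 130 mm over their backs; the gripper's body (75 mm by 190 mm) begins 47 mm behind the grasp point.
Start: joints at [0.968, 0.342, 1.524, -0, 1.275, -0.146], TCP at [0.232, 0.471, 0.227] pointing down, gripper open.
Joint ranges: [-2.53, 2.53], [-0.77, 2.02], [0.04, 2.7], [-1, 4.14], [0.28, 2.66], [-3.11, 3.11]. Speed limits (rad/s): [2.57, 2.57, 3.14, 3.14, 3.14, 3.14].

INTERFACE

Orientations are given as [roll, pitch, yaw] about the fixed x, y, z axes, in that order (R = Rz(yaw) Ry(pitch) Rx(roll)).
In Python, from cell import observe, read_camera, calibration, hand_in, tcp_to_grasp gives the robot as it stands.
- The arm moves only by the tool send_rows, never from a script. Its argument "targets" is a list of rows, each a list of 5 numbers: the opening, from 0 (shut) to 1 (fully open), then the shift along the world's x, y, z in m, then the turn about the world's z in rad. A call has 1 to 5 rows; each row shifts and turns the commanded pose from where the row before left it; what a row does not reach is not made up. A row lasts 1/10 s, in which the tool goes at most 50 mm and 8.59 degrees, less where a joint would pass 70% of its speed; a pose out of reach is approached as far as the arm can. A call is refused whole if a number of a shift passes 0.05 or a number of a turn 0.15, either way. A call with a gripper value outside its range is refused whole. The fingers move at their own pace and stop on an object; "grip_force" is the grip in N (left out, the last holds). Time passes only in rows, so rows that do not move let the fingers close. It gives the time, the measured TCP pose, the force, the opening and the grip force at its end, in the units of the state.
- observe(): the state, without advancing time (a new reading comes with each control period).
- read_camera(name): name is "scene" or "side" or "wrist"; returns (picture, depth): 384x512x3 uint8, red, green, blue; 384x512 float32, m along the optical axis (not along the pixel's ray), 0 where there is no reading.
- calibration(name): a dict with "intrinsics" (3x3 intrinsics, pixels), "world_to_cam" (4x4, takes a point from world to camera coordinates); the wrist camera has in their place "hand_eye" (4x4, takes a point from camera to tool coordinates, whose origin is the TCP and whose axes are the flange's). Camera axes: x right, y up, looking along -z (the intrinsics and any distortion apply to the point x, -y, -z); pixel columns grow to the right and rows downward; lengths in m; the calibration is good to about 2 mm. The wrist camera is an equidistant fisheye: a pixel r from the principal point sees the ray r / f radians off the axis. A picture is of the moment at which its call begins: read the wrist's pose just before it. calibration takes no time and is no camera call.
- hand_in(): hands the job in; it is judged then, once.
The state is a dict: "time": time; "qpos": joint angles; "qvel": joint speeds; "joint_efforts": joint torques, N m; "tool_pos": TCP position; "tool_rot": TCP orientation; "contact_force": force on the tool from outside, world axes, zero at the start; "torque": the same for the moment, N m; "opening": finger opening in m; "grip_force": force on a finger pad.
Only numpy, scipy, OpenCV 4.12 (cv2) and the standard library are available. Lean on these libraries where they do the work, as an engineer would, in place of code of your own. Each camera call takes 0.05 s, during which the arm holds its last target. There are 200 camera calls.

TASK

Take the wiping pad by its handle, set it down gently and wipe along the crowned front edge of the cool box's half-open, soft-closing lid from its left end to its right end in one unbroken stroke of about four to five seconds, pushing steadily with about 12 N (10 to 14 N is fine) so that the lid sinks under the pad as you go. Keep that same push at the right end until the lid is fully shut, and finish while still holding it shut there with the pad at about 12 N for a good three seconds. Touch the box with nothing but the pad, do not slam the lid, and leave the other things on the bench where they are.

Things in the scene. Friction and masses are not known exactly. Their poses are not given: they have to be found in the camera images.
- coolbox: White plastic sample cool box under a hinged lid, fixed to the bench: 280 mm (x) by 320 mm (y), 150 mm high without the lid. Origin at the centre of its underside; x points from the front (robot's side, where the lid opens) to the hinge at the back, y to the left seen from the robot, z up. Turned by up to 0.15 rad.
- lid (a joint): Lid angle, rad: 0 shut, 0.45 fully open (rests there at the start). Lid 1.2 kg (0.65 to 1.4 times that), centre of mass 0.125 m from the hinge. A spring torque of 2.15 + 1.5*(0.45 - angle) N m lifts it and a 26 N m s/rad damper resists: 12 N on the track sinks it at 0.03 to 0.1 rad/s; if the pad stands still its force drops within 1 s to below 9.5 N; let go, it creeps open. No latch.
- lid_track (a point): On the lid's top, moving with it: middle of the width (crest), 210 mm in front of the hinge line, 40 mm behind the front edge, 50 mm above the hinge. Lid axes: x to the hinge, y left, z out of the top. The track to wipe runs along y from 115 mm left to 115 mm right (lid ends at 160), within 35 mm in x. The top is an arc of 500 mm radius across y: y*y/1 m lower at y (13 mm at 115).
- lid_hinge (a point): Point on the lid's hinge line at its middle, fixed to the box with the box's axes: 125 mm behind the box's centre, 150 mm above the bench. At lid angle 0 lid_track lies at (-0.21, 0, 0.05) m from it; opening turns the front up about y.
- wiper: Loose wiping pad: round black rubber foot 70 mm wide, 30 mm high, flat underneath over a 40 mm circle, edges rounded; on it an upright square grey handle 30 by 30 mm, from 30 to 105 mm above the underside. 0.18 kg; friction on the lid about 0.3. Origin at the centre of the underside, z up, x and y square to the handle's faces. Stands left or right of the cool box.
- wiper_grip (a point): Middle of the wiper's handle, 78 mm above its underside: where to grip it from above.
- sample: Bystander to leave alone: clear round sample bottle with a blue screw cap, 64 mm wide, 115 mm tall, standing; origin under its centre. Loose.
- bottle_a: Bystander to leave alone: clear round sample bottle with a blue screw cap, 64 mm wide, 115 mm tall, standing; origin under its centre. Loose.
- bottle_b: Bystander to leave alone: clear round sample bottle with a blue screw cap, 64 mm wide, 115 mm tall, standing; origin under its centre. Loose.
- bottle_c: Bystander to leave alone: clear round sample bottle with a blue screw cap, 64 mm wide, 115 mm tall, standing; origin under its centre. Loose.
- dish: Bystander to leave alone: glass dish, 90 mm wide, 16 mm high; origin under its centre. Loose.
Not all that is in view belongs to the job. What is shaped like the wiper but turquoise is not meant.

How it is judged:
By the outcome, as a careful person would: the job done as asked, in the order asked, and still so for the second after the job is handed in, while the arm keeps its last pose, push and grip.
It also fails if it takes over 67 s, if anything falls off the work surface, if the arm or the gripper's body presses on something with over 40 N, if the wrist force passes 120 N, or if a joint passes its speed limit or range.

## Working session

There is one attempt and no reset: what is moved stays moved. The work goes in short steps, Python scripts to look and compute and a tool call to move; the robot and the scene stay as the last step left them, time stands still between calls to the robot, and variables do not carry over. Pictures are saved under pics/ and viewed, at most 10 in all, crops included, and the job is handed in when it is done.

Besides the shell and the picture viewer there is one more tool, called after ">>>" as name([rows], argument=value, ...), one row to a line, values as JSON. send_rows: Moves the arm, as the interface text tells. Its arguments: {"type":"object","properties":{"targets":{"type":"array","items":{"type":"array","items":{"type":"number"}}},"grip_force":{"type":"number"}},"required":["targets"]}

```bash
ls; mkdir -p pics; python3 - <<'E'
from cell import *
import cv2,numpy as np
s=observe();print(s, tcp_to_grasp)
ims=[]
for n in("scene","side"):
    p,d=read_camera(n);np.savez(f"pics/{n}0.npz",p=p,d=d);ims.append(p)
    print(n,calibration(n))
cv2.imwrite("pics/both.png",cv2.resize(np.vstack(ims),None,fx=.78,fy=.78)[:,:,::-1]) 
cv2.imwrite("pics/scene.png",cv2.resize(ims[0],(800,600))[:,:,::-1])
cv2.imwrite("pics/side.png",cv2.resize(ims[1],(800,600))[:,:,::-1])
E
```

```text
pics
{'time': 0.0, 'qpos': array([ 9.68007606e-01,  3.42715557e-01,  1.52504981e+00, -1.51214775e-05,
        1.27538942e+00, -1.46032807e-01]), 'qvel': array([ 4.69415893e-04, -7.37354907e-05, -4.78233406e-04, -1.77553330e-04,
       -1.48086593e-03, -1.56813247e-03]), 'joint_efforts': array([-6.76736581e-04, -4.31236053e+01, -2.44217098e+01,  7.17036752e-02,
        5.60185465e-02, -1.33010640e-04]), 'tool_pos': array([0.23130399, 0.47083106, 0.22603724]), 'tool_rot': array([-3.14004504e+00, -2.13007050e-04,  2.68484099e+00]), 'contact_force': array([ 0.93112235, -0.38415198,  0.16799257]), 'torque': array([0.02047793, 0.00894348, 0.01573452]), 'grip_force': 0.0, 'opening': 0.09161729072889141} 0.0188
scene {'intrinsics': array([[406.35140156,   0.        , 255.72474103],
       [  0.        , 406.35140156, 194.20593628],
       [  0.        ,   0.        ,   1.        ]]), 'world_to_cam': array([[ 0.67184242,  0.74058279,  0.01284076, -0.35782161],
       [-0.53169126,  0.47012534,  0.70447609,  0.20940277],
       [ 0.51568611, -0.48012424,  0.70961155, -1.75511447],
       [ 0.        ,  0.        ,  0.        ,  1.        ]])}
side {'intrinsics': array([[498.55744884,   0.        , 249.08015812],
       [  0.        , 498.55744884, 193.07602206],
       [  0.        ,   0.        ,   1.        ]]), 'world_to_cam': array([[-0.91830134, -0.39550093, -0.01736838,  0.51274126],
       [ 0.26919777, -0.65600702,  0.70511513, -0.25114265],
       [-0.29026747,  0.64283264,  0.7088801 , -1.53647833],
       [ 0.        ,  0.        ,  0.        ,  1.        ]])}
```

View pics/scene.png

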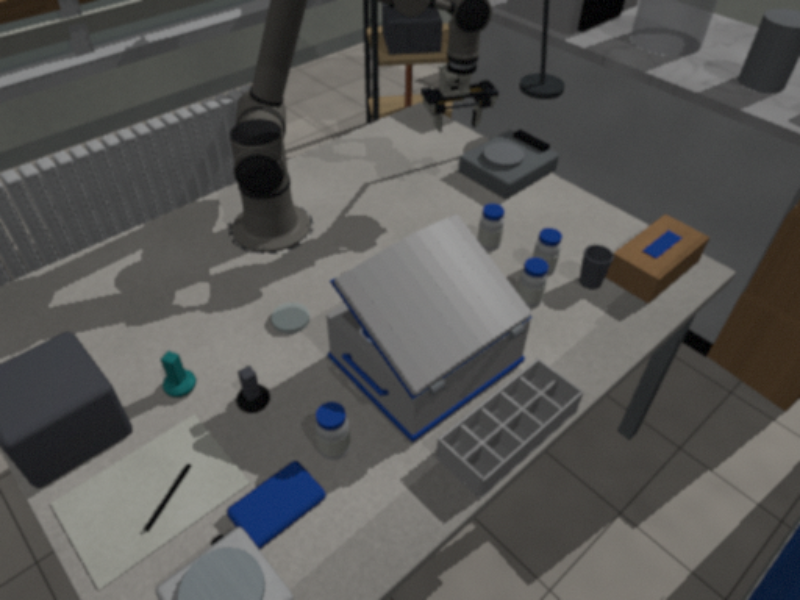

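View pics/side.png

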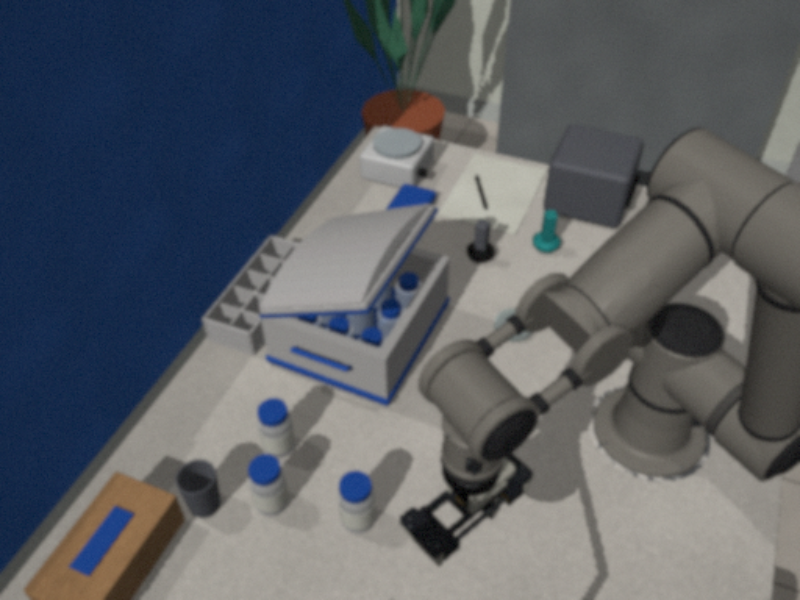

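Candidates: black foot with grey handle at scene (250,388) and side (482,242); the turquoise lookalike at scene (178,375) and side (548,232); the dark cup at scene (595,265). The black and grey one fits the description. The cup has no handle, and the turquoise one is excluded. The lid's front edge faces the robot. I'll measure and make the crop.

```bash
cat > h.py <<'E'
import numpy as np,cv2
from cell import *
def cloud(n,d):
    c=calibration(n);K=c["intrinsics"];T=np.linalg.inv(c["world_to_cam"])
    v,u=np.mgrid[:384,:512]
    P=np.stack([(u-K[0,2])/K[0,0]*d,-(v-K[1,2])/K[1,1]*d,-d,np.ones_like(d)],-1)
    W=(P@T.T)[...,:3];W[d<=0]=np.nan;return W
E
python3 - <<'E'
from h import *
C=[];L=[]
for n,roi in(("scene",(140,215,185,270)),("side",(290,125,325,172))):
    f=np.load(f"pics/{n}0.npz");p,d=f["p"],f["d"];W=cloud(n,d)
    hsv=cv2.cvtColor(p,cv2.COLOR_RGB2HSV)
    x0,y0,x1,y1=roi
    R=W[y0:y1,x0:x1].reshape(-1,3);R=R[~np.isnan(R[:,0])]
    for a,b in((.012,.03),(.045,.095),(.099,.12)):
        m=(R[:,2]>a)&(R[:,2]<b);
        if m.sum():print(n,"wiper z",a,b,m.sum(),R[m].mean(0).round(4),R[m].min(0).round(3),R[m].max(0).round(3))
    F=W.reshape(-1,3);F=F[~np.isnan(F[:,0])]
    near=(F[:,0]>.3)&(F[:,0]<.95)&(abs(F[:,1])<.35)
    F=F[near];C.append(F)
    for lo,hi in((.03,.06),(.06,.1),(.16,.3)):
        G=F[(F[:,2]>lo)&(F[:,2]<hi)]
        print(n,lo,len(G),np.percentile(G,[1,50,99],axis=0).round(3).tolist())
A=np.vstack(C)
img=np.full((600,700,3),255,np.uint8)   # top view 1mm: col=y, row=x
for z0,z1,c in((.16,.4,(0,0,255)),(.02,.14,(0,0,0)),):
    G=A[(A[:,2]>z0)&(A[:,2]<z1)]
    for q in G: 
        cv2.circle(img,(int(350-q[1]*1000),int(950-q[0]*1000)),0,c,-1)
sc=cv2.imread("pics/scene.png")
f=np.load("pics/scene0.npz")["p"][200:290,80:190,::-1]
f=cv2.resize(f,None,fx=3,fy=3,interpolation=cv2.INTER_CUBIC)
img[600-270:,700-330:]=f
cv2.imwrite("pics/top.png",img)
E
```

```text
scene wiper z 0.012 0.03 173 [ 0.4843 -0.3657  0.0244] [ 0.44  -0.395  0.013] [ 0.508 -0.327  0.03 ]
scene wiper z 0.045 0.095 115 [ 0.4819 -0.3646  0.0708] [ 0.46  -0.376  0.045] [ 0.488 -0.346  0.095]
scene wiper z 0.099 0.12 78 [ 0.4732 -0.3613  0.1044] [ 0.456 -0.375  0.099] [ 0.49  -0.346  0.11 ]
scene 0.03 2582 [[0.497, -0.332, 0.03], [0.839, -0.05, 0.046], [0.939, 0.299, 0.06]]
scene 0.06 2173 [[0.497, -0.331, 0.06], [0.774, -0.072, 0.071], [0.939, 0.311, 0.099]]
scene 0.16 8001 [[0.542, -0.178, 0.164], [0.669, -0.053, 0.237], [0.779, 0.138, 0.298]]
side wiper z 0.012 0.03 136 [ 0.4679 -0.347   0.0221] [ 0.435 -0.545  0.012] [ 0.527 -0.321  0.03 ]
side wiper z 0.045 0.095 97 [ 0.468  -0.3487  0.0709] [ 0.455 -0.372  0.047] [ 0.486 -0.34   0.095]
side wiper z 0.099 0.12 33 [ 0.4695 -0.3571  0.1029] [ 0.457 -0.372  0.099] [ 0.483 -0.341  0.109]
side 0.03 2120 [[0.467, -0.347, 0.03], [0.819, 0.069, 0.047], [0.937, 0.346, 0.06]]
side 0.06 1977 [[0.466, -0.346, 0.06], [0.612, 0.075, 0.078], [0.938, 0.346, 0.1]]
side 0.16 4835 [[0.523, -0.165, 0.173], [0.631, 0.041, 0.253], [0.779, 0.149, 0.298]]
```

View pics/top.png

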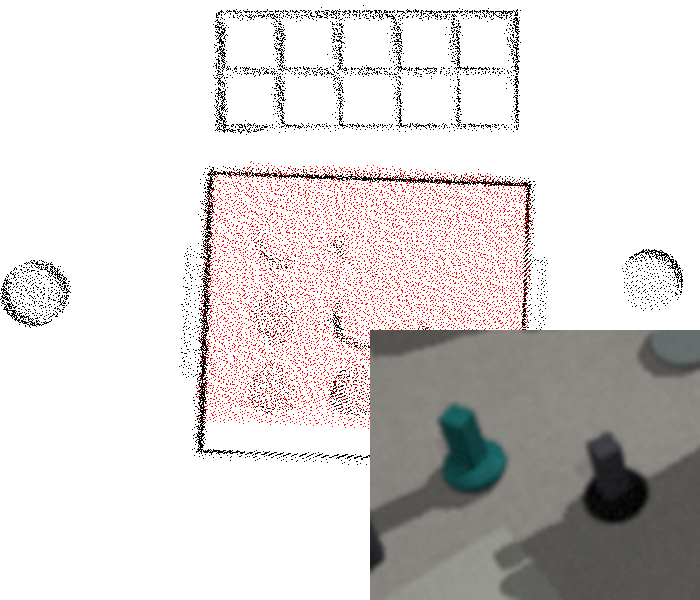

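Crop: the black round foot with a grey square handle is the wiper, at scene about (160,248) of 512. The turquoise one is left of it. The top view shows the box outline clearly, with a slight clockwise turn. Next I'll fit the box, lid and handle numerically.

```bash
python3 - <<'E'
from h import *
A=[];H=[]
for n in("scene","side"):
    F=cloud(n,np.load(f"pics/{n}0.npz")["d"]).reshape(-1,3);F=F[~np.isnan(F[:,0])];A.append(F)
    r=np.hypot(F[:,0]-.4715,F[:,1]+.359)<.04
    h=F[r&(F[:,2]>.05)&(F[:,2]<.112)];H.append(h)
    t=h[h[:,2]>.099]
    print(n,"handle",cv2.minAreaRect(h[:,:2].astype(np.float32)*1000),"top mean",t.mean(0).round(4),np.median(t[:,2]))
    f=F[r&(F[:,2]>.006)&(F[:,2]<.032)];print(" foot",cv2.minEnclosingCircle(f[:,:2].astype(np.float32)*1000))
    b=F[(abs(F[:,0]-.3)<.1)&(abs(F[:,1]+.2)<.1)];print(" bench z",np.median(b[:,2]))
print("both",cv2.minAreaRect(np.vstack(H)[:,:2].astype(np.float32)*1000))
F=np.vstack(A)
z=(F[:,2]>.05)&(F[:,2]<.13)
def face(m,ax):
    G=F[z&m];i,j=(0,1) if ax==0 else (1,0)
    for _ in range(4):
        k=np.polyfit(G[:,j],G[:,i],1);e=G[:,i]-np.polyval(k,G[:,j]);G=G[abs(e)<max(2.5*np.std(e)*.8,.002)]
    print(ax,len(G),k.round(4),np.std(e).round(4));return k
x,y=F[:,0],F[:,1]
b=face((abs(x-.773)<.015)&(abs(y+.02)<.15),0)
f=face((abs(x-.494)<.015)&(abs(y+.02)<.15),0)
l=face((abs(y-.145)<.015)&(abs(x-.7)<.06),1); l2=face((abs(y-.147)<.015)&(abs(x-.53)<.03),1)
r=face((abs(y+.175)<.015)&(abs(x-.7)<.06),1)
yaw=np.mean([-np.arctan(b[0]),-np.arctan(f[0])]);print("yaw",-np.arctan(b[0]),-np.arctan(f[0]),np.arctan(r[0]))
# box centre: intersect mean lines
kx=(b+f)/2; ky=(l2+r)/2
yc=(ky[0]*kx[1]+ky[1])/(1-ky[0]*kx[0]);xc=kx[0]*yc+kx[1];print("centre",xc,yc,"depth",(b[1]-f[1]))
c,s=np.cos(yaw),np.sin(yaw)
X=(F[:,:2]-[xc,yc])@np.array([[c,-s],[s,c]])
m=(F[:,2]>.2)&(F[:,2]<.4)&(abs(X[:,1])<.14)&(X[:,0]>-.1)&(X[:,0]<.1)
G=np.c_[X[m],F[m,2]+X[m,1]**2]
k=np.linalg.lstsq(np.c_[G[:,0],G[:,1],np.ones(m.sum())],G[:,2],rcond=None)[0];a=np.arctan(-k[0])
print("lid plane",k,"angle",a)
hx,hz=.125,.15
tx=hx-.21*np.cos(a)+.05*np.sin(a);tz=hz+.21*np.sin(a)+.05*np.cos(a)
print("track box",tx,tz,"plane z there",k[0]*tx+k[2])
E
```

```text
scene handle ((472.69915771484375, -360.2758483886719), (31.14525604248047, 32.47224044799805), 84.53230285644531) top mean [ 0.4732 -0.3613  0.1044] 0.10415723668617727
 foot ((473.2340087890625, -361.8157043457031), 35.364158630371094)
 bench z 0.001190974446328985
side handle ((470.3771667480469, -356.2217712402344), (32.543922424316406, 30.56617546081543), 87.12906646728516) top mean [ 0.4695 -0.3571  0.1029] 0.10285297600336385
 foot ((471.3636169433594, -358.83135986328125), 37.64215850830078)
 bench z -0.0016275559302818543
both ((472.16595458984375, -357.96954345703125), (35.38337707519531, 34.12234115600586), 85.45613098144531)
0 867 [0.0373 0.7718] 0.0009
0 583 [0.0366 0.4933] 0.0009
1 375 [-0.0377  0.1686] 0.0016
1 260 [-0.0337  0.1662] 0.0015
1 338 [-0.0324 -0.1537] 0.0008
yaw -0.037295806475637315 -0.03657098551654461 -0.03239195813274807
centre 0.6320117674269083 -0.014650609641891016 depth 0.27855555838237883
lid plane [-0.4505816  -0.00176269  0.26389445] angle 0.42333748369834995
track box -0.04592154256680255 0.2818553233153091 plane z there 0.2845858511622315
```

The wiper stands at (0.472, -0.359), turned about -0.07. The box centre is (0.632, -0.015) with yaw -0.036. The sizes and heights agree with those given. I'll move above the wiper.

>>> send_rows([
  [1,0.0139,-0.042,0.0054,0.0385],
  [1,0.0139,-0.042,0.0054,0.0385],
  [1,0.0139,-0.042,0.0054,0.0385],
  [1,0.0139,-0.042,0.0054,0.0385],
  [1,0.0139,-0.042,0.0054,0.0385],
], grip_force=50)

```text
time: 0.6
tool_pos: [0.301, 0.2595, 0.2537]
tool_rot: [-3.141, -0.0, 2.88]
contact_force: [0.8, -0.2, -0.1]
opening: 0.092
grip_force: 0.0
```

>>> send_rows([
  [1,0.0139,-0.042,0.0054,0.0385],
  [1,0.0139,-0.042,0.0054,0.0385],
  [1,0.0139,-0.042,0.0054,0.0385],
  [1,0.0139,-0.042,0.0054,0.0385],
  [1,0.0139,-0.042,0.0054,0.0385],
])

```text
time: 1.1
tool_pos: [0.3705, 0.0495, 0.2809]
tool_rot: [3.141, 0.0, 3.071]
contact_force: [1.6, 0.3, 0.9]
opening: 0.0915
grip_force: 0.0
```

>>> send_rows([
  [1,0.0102,-0.0409,-0.01,0],
  [1,0.0102,-0.0409,-0.01,0],
  [1,0.0102,-0.0409,-0.01,0],
  [1,0.0102,-0.0409,-0.01,0],
  [1,0.0102,-0.0409,-0.01,0],
])

```text
time: 1.6
tool_pos: [0.4214, -0.155, 0.2301]
tool_rot: [3.141, -0.0, 3.069]
contact_force: [0.4, -0.2, 0.0]
opening: 0.0918
grip_force: 0.0
```

>>> send_rows([
  [1,0.0102,-0.0409,-0.01,0],
  [1,0.0102,-0.0409,-0.01,0],
  [1,0.0102,-0.0409,-0.01,0],
  [1,0.0102,-0.0409,-0.01,0],
  [1,0,0,0,0],
])

```text
time: 2.1
tool_pos: [0.462, -0.3209, 0.188]
tool_rot: [3.141, -0.002, 3.066]
contact_force: [0.2, 0.5, 0.2]
opening: 0.0918
grip_force: 0.0
```

>>> send_rows([
  [1,0.01,-0.038,-0.013,0],
  [1,0,0,0,0],
  [1,0,0,0,0],
])

```text
time: 2.4
tool_pos: [0.4719, -0.3544, 0.1769]
tool_rot: [3.14, -0.002, 3.069]
contact_force: [-0.8, -0.1, 0.0]
opening: 0.092
grip_force: 0.0
```

```bash
python3 - <<'E'
from h import *
from scipy.spatial.transform import Rotation as R
s=observe();p,d=read_camera("wrist");c=calibration("wrist");print({k:np.round(v,4).tolist() for k,v in c.items()},s["tool_pos"])
K=c["intrinsics"];v,u=np.mgrid[:384,:512]
a=(u-K[0,2])/K[0,0];b=(v-K[1,2])/K[1,1];r=np.hypot(a,b)+1e-9;t=np.where(r<1.4,np.tan(np.minimum(r,1.4)),np.nan)
P=np.stack([a/r*t*d,-b/r*t*d,-d,np.ones_like(d)],-1)@c["hand_eye"].T
W=P[...,:3]@R.from_euler("xyz",s["tool_rot"]).as_matrix().T+s["tool_pos"]
W[d<=0]=np.nan
m=(np.hypot(W[...,0]-.472,W[...,1]+.359)<.05)
top=m&(abs(W[...,2]-.105)<.006)
q=W[top];print(top.sum(),q.mean(0),cv2.minAreaRect(q[:,:2].astype(np.float32)*1000))
ft=m&(W[...,2]>.005)&(W[...,2]<.033);q=W[ft];print(ft.sum(),cv2.minEnclosingCircle(q[:,:2].astype(np.float32)*1000))
cv2.imwrite("pics/w0.png",p[:,:,::-1])
E
```

```text
{'intrinsics': [[297.3186, 0.0, 254.9093], [0.0, 297.3186, 195.7006], [0.0, 0.0, 1.0]], 'hand_eye': [[0.0002, 0.9508, 0.3099, 0.0841], [1.0, -0.0003, 0.0001, 0.0008], [0.0002, 0.3099, -0.9508, -0.1582], [0.0, 0.0, 0.0, 1.0]]} [ 0.47190932 -0.35436321  0.17693966]
1158 [ 0.46996634 -0.36176201  0.10438131] ((471.0542907714844, -362.1146240234375), (29.482006072998047, 28.855863571166992), 86.97538757324219)
1736 ((471.2418212890625, -361.7822265625), 34.40217208862305)
```

View pics/w0.png

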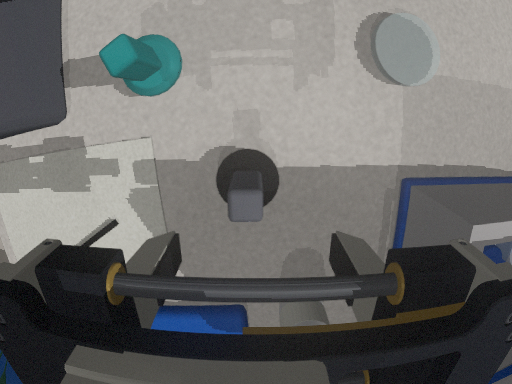

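Wrist view: the wiper's handle is at (246,195), centred between the open fingers. The turquoise piece at (140,62) and the dish at (405,48) are clear of them. The handle top is at (0.471, -0.362), so I'll correct slightly, descend and grip.

>>> send_rows([
  [1,-0.001,-0.007,0,0.02],
  [1,0,0,-0.03,0],
  [1,0,0,-0.03,0],
  [1,0,0,-0.03,0],
  [1,0,0,-0.02,0],
])

```text
time: 2.95
tool_pos: [0.4709, -0.3609, 0.0666]
tool_rot: [3.141, -0.001, 3.092]
contact_force: [-0.4, -0.4, -0.3]
opening: 0.092
grip_force: 0.0
```

>>> send_rows([
  [1,0,0,-0.007,0],
  [1,0,0,0,0],
  [0.2,0,0,0,0],
  [0,0,0,0,0],
  [0,0,0,0,0],
], grip_force=50)

```text
time: 3.45
tool_pos: [0.4718, -0.3623, 0.062]
tool_rot: [-3.14, 0.002, 3.09]
contact_force: [0.4, 0.5, -0.3]
opening: 0.0724
grip_force: 0.0
```

>>> send_rows([
  [0,0,0,0,0],
  [0,0,0,0,0],
  [0,0,0,0,0],
  [0,0,0,0,0],
])

```text
time: 3.85
tool_pos: [0.4714, -0.3619, 0.0607]
tool_rot: [3.141, 0.0, 3.09]
contact_force: [-0.9, 0.4, -0.1]
opening: 0.0401
grip_force: 0.0
```

>>> send_rows([
  [0,0,0,0,0],
  [0,0,0,0,0],
  [0,0,0,0,0],
  [0,0,0,0,0],
])

```text
time: 4.25
tool_pos: [0.4713, -0.3619, 0.0606]
tool_rot: [3.141, -0.0, 3.09]
contact_force: [-0.7, -0.8, -0.7]
opening: 0.0299
grip_force: 50.0
```

>>> send_rows([
  [0,0,0,0.01,0],
  [0,0,0,0.02,0],
  [0,0,0,0.03,0],
  [0,0,0,0.04,0],
  [0,0,0,0.045,0],
])

```text
time: 4.75
tool_pos: [0.4707, -0.3613, 0.2068]
tool_rot: [3.14, -0.002, 3.09]
contact_force: [1.1, -0.0, -1.8]
opening: 0.03
grip_force: 50.0
```

>>> send_rows([
  [0,0,0,0.045,0],
  [0,0,0,0.045,0],
  [0,0,0,0.045,0],
  [0,0,0,0.04,0],
  [0,0,0,0.03,0],
])

```text
time: 5.25
tool_pos: [0.471, -0.3615, 0.4146]
tool_rot: [-3.139, 0.003, 3.09]
contact_force: [1.1, -1.0, -1.0]
opening: 0.0298
grip_force: 50.0
```

```bash
python3 - <<'E'
from h import *
for i in range(5):
    s=observe();print(s["tool_pos"].round(4),s["contact_force"].round(2),s["opening"],s["grip_force"],s["tool_rot"].round(3),s["time"])
    if i<4: read_camera("wrist")
E
```

```text
[ 0.471  -0.3615  0.4146] [ 1.06 -1.01 -0.98] 0.02975157767829477 49.99579131603241 [-3.139e+00  3.000e-03  3.090e+00] 5.25
[ 0.4715 -0.362   0.4191] [-3.06  2.    1.36] 0.029696654223799926 49.99629557132721 [-3.135  0.008  3.09 ] 5.3
[ 0.4717 -0.3622  0.4163] [-0.47  0.6  -1.91] 0.030063715394530427 49.99615788459778 [-3.135  0.007  3.09 ] 5.35
[ 0.4715 -0.362   0.4131] [ 0.21 -0.44 -2.16] 0.029602083060355004 49.996073842048645 [-3.139e+00  3.000e-03  3.090e+00] 5.4
[ 0.4712 -0.3617  0.4108] [-0.01  0.76 -2.38] 0.029847032763702822 49.99617040157318 [-3.141  0.     3.09 ] 5.45
```

>>> send_rows([
  [0,0.0056,0.0196,0,0],
  [0,0.0113,0.0392,0,0],
  [0,0.0113,0.0392,0,0],
  [0,0.0113,0.0392,0,0],
  [0,0.0113,0.0392,0,0],
])

```text
time: 5.95
tool_pos: [0.5217, -0.1837, 0.4085]
tool_rot: [3.14, -0.004, 3.089]
contact_force: [0.5, 0.2, -1.9]
opening: 0.0294
grip_force: 50.0
```

>>> send_rows([
  [0,0.0113,0.0392,0,0],
  [0,0.0113,0.0392,0,0],
  [0,0.0113,0.0392,0,0],
  [0,0.0113,0.0392,0,0],
  [0,0.0113,0.0392,0,0],
])

```text
time: 6.45
tool_pos: [0.5782, 0.0123, 0.4085]
tool_rot: [3.141, -0.004, 3.09]
contact_force: [1.7, -1.3, -1.2]
opening: 0.0296
grip_force: 50.0
```

>>> send_rows([
  [0,0.0113,0.0392,0,0],
  [0,0.0113,0.0392,-0.01,0.015],
  [0,0.0056,0.0196,-0.015,0],
  [0,0,0,-0.01,0],
  [0,0,0,0,0],
])

```text
time: 6.95
tool_pos: [0.6058, 0.1085, 0.3721]
tool_rot: [-3.141, -0.007, 3.106]
contact_force: [-0.1, -0.3, -1.8]
opening: 0.0298
grip_force: 50.0
```

>>> send_rows([
  [0,0,0,0,0],
  [0,0,0,0,0],
  [0,0,0,0,0],
])

```text
time: 7.25
tool_pos: [0.6069, 0.1075, 0.3766]
tool_rot: [3.141, 0.001, 3.103]
contact_force: [0.2, 0.1, -1.9]
opening: 0.0298
grip_force: 50.0
```

```bash
python3 - <<'E'
from h import *
s=observe();print(s["tool_pos"].round(4),s["contact_force"].round(2),s["tool_rot"].round(3),s["time"])
ims=[]
for n in("scene","side"):
    p,d=read_camera(n);np.savez(f"pics/{n}1.npz",p=p,d=d);ims.append(p);print(observe()["contact_force"].round(2))
    # lid edge/angle: box frame
    F=cloud(n,d).reshape(-1,3);F=F[~np.isnan(F[:,0])]
    c,sn=np.cos(-.036),np.sin(-.036);X=(F[:,:2]-[.632,-.0147])@np.array([[c,-sn],[sn,c]])
    t=s["tool_pos"][:2];r=np.hypot(F[:,0]-t[0],F[:,1]-t[1])
    m=(F[:,2]>.2)&(F[:,2]<.32)&(abs(X[:,1])<.15)&(abs(X[:,0])<.1)&(r>.09)
    k=np.linalg.lstsq(np.c_[X[m],np.ones(m.sum())],F[m,2]+X[m,1]**2,rcond=None)[0];print(n,k,np.arctan(-k[0]))
    f=F[(r<.033)&(F[:,2]>.25)&(F[:,2]<.37)];print("foot z",np.percentile(f[:,2],[1,5,50]))
cv2.imwrite("pics/v1.png",np.hstack([ims[0][60:330,130:430],ims[1][60:330,130:430]])[:,:,::-1])
E
```

```text
[0.6069 0.1075 0.3766] [ 0.18  0.06 -1.93] [3.141e+00 1.000e-03 3.103e+00] 7.25
[-0.58 -0.03 -2.45]
scene [-0.48447696  0.01055516  0.26592788] 0.4511522382762087
foot z [0.25106096 0.25354579 0.33005676]
[-0.1   0.2  -1.91]
side [-0.39826555 -0.02553377  0.26071022] 0.37901027203890564
foot z [0.25097263 0.25364461 0.33643757]
```

View pics/v1.png

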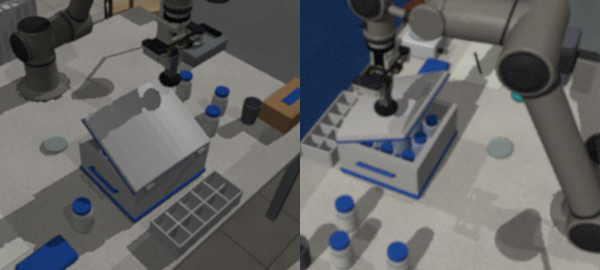

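The picture shows the pad above the left end of the open lid, about 38 mm clear by estimate. The force tare in z is -1.9 N. I'll now approach slowly.

>>> send_rows([
  [0,0,0,-0.007,0],
  [0,0,0,-0.007,0],
  [0,0,0,-0.005,0],
  [0,0,0,-0.004,0],
  [0,0,0,-0.002,0],
])

```text
time: 7.85
tool_pos: [0.6067, 0.1085, 0.35]
tool_rot: [3.142, -0.001, 3.105]
contact_force: [-0.3, -0.3, -1.8]
opening: 0.0297
grip_force: 50.0
```

>>> send_rows([
  [0,0,0,-0.0012,0],
  [0,0,0,-0.001,0],
  [0,0,0,-0.001,0],
  [0,0,0,-0.001,0],
])

```text
time: 8.25
tool_pos: [0.6069, 0.1085, 0.3466]
tool_rot: [3.141, 0.0, 3.105]
contact_force: [-0.2, 0.3, -1.4]
opening: 0.0298
grip_force: 50.0
```

>>> send_rows([
  [0,0,0,-0.001,0],
  [0,0,0,-0.001,0],
  [0,0,0,-0.001,0],
])

```text
time: 8.55
tool_pos: [0.6069, 0.1085, 0.3435]
tool_rot: [3.142, 0.0, 3.105]
contact_force: [0.3, 0.8, -1.4]
opening: 0.0297
grip_force: 50.0
```

>>> send_rows([
  [0,0,0,-0.001,0],
  [0,0,0,-0.001,0],
])

```text
time: 8.75
tool_pos: [0.6069, 0.1085, 0.3414]
tool_rot: [3.142, -0.0, 3.105]
contact_force: [-0.6, -0.1, -2.2]
opening: 0.0299
grip_force: 50.0
```

>>> send_rows([
  [0,0,0,-0.001,0],
  [0,0,0,-0.001,0],
])

```text
time: 8.95
tool_pos: [0.6069, 0.1085, 0.3395]
tool_rot: [3.141, 0.0, 3.105]
contact_force: [0.2, 0.4, -1.7]
opening: 0.0298
grip_force: 50.0
```

>>> send_rows([
  [0,0,0,-0.001,0],
  [0,0,0,-0.001,0],
])

```text
time: 9.15
tool_pos: [0.6069, 0.1085, 0.3374]
tool_rot: [3.141, -0.0, 3.105]
contact_force: [-0.1, 0.4, -1.3]
opening: 0.0297
grip_force: 50.0
```

>>> send_rows([
  [0,0,0,-0.001,0],
  [0,0,0,-0.001,0],
])

```text
time: 9.35
tool_pos: [0.6069, 0.1085, 0.3356]
tool_rot: [3.141, 0.0, 3.105]
contact_force: [0.4, 1.5, 0.4]
opening: 0.03
grip_force: 50.0
```

Contact is made at about 2.3 N, as predicted. Next I'll build up the push and then stroke.

>>> send_rows([
  [0,-0.0003,-0.001,-0.0014,0],
  [0,-0.0007,-0.003,-0.0014,0],
])

```text
time: 9.55
tool_pos: [0.6071, 0.1056, 0.3345]
tool_rot: [3.139, 0.006, 3.106]
contact_force: [4.1, 4.7, 7.3]
opening: 0.0303
grip_force: 50.0
```

>>> send_rows([
  [0,-0.0011,-0.005,-0.0005,0],
  [0,-0.0011,-0.0055,-0.0004,0],
  [0,-0.0011,-0.0055,-0.0003,0],
])

```text
time: 9.85
tool_pos: [0.6045, 0.0897, 0.3344]
tool_rot: [3.138, 0.009, 3.106]
contact_force: [4.8, 3.8, 9.7]
opening: 0.0295
grip_force: 50.0
```

>>> send_rows([
  [0,-0.0011,-0.0055,-0.0001,0],
  [0,-0.0011,-0.0055,-0.0002,0],
  [0,-0.0011,-0.0055,-0.0003,0],
])

```text
time: 10.15
tool_pos: [0.6011, 0.0728, 0.3338]
tool_rot: [3.139, 0.009, 3.106]
contact_force: [4.9, 3.9, 9.2]
opening: 0.0298
grip_force: 50.0
```

>>> send_rows([
  [0,-0.0011,-0.0055,-0.0003,0],
  [0,-0.001,-0.0055,-0.0004,0],
  [0,-0.001,-0.0055,-0.0004,0],
])

```text
time: 10.45
tool_pos: [0.598, 0.0563, 0.3327]
tool_rot: [3.139, 0.009, 3.106]
contact_force: [5.4, 4.3, 8.8]
opening: 0.0296
grip_force: 50.0
```

>>> send_rows([
  [0,-0.001,-0.0055,-0.0005,0],
  [0,-0.001,-0.0055,-0.0006,0],
  [0,-0.001,-0.0055,-0.0006,0],
])

```text
time: 10.75
tool_pos: [0.5949, 0.0397, 0.3309]
tool_rot: [3.14, 0.008, 3.105]
contact_force: [3.9, 2.9, 9.0]
opening: 0.0296
grip_force: 50.0
```

>>> send_rows([
  [0,-0.001,-0.0055,-0.0007,0],
  [0,-0.001,-0.0055,-0.0008,0],
  [0,-0.001,-0.0055,-0.0008,0],
  [0,-0.001,-0.0055,-0.0009,0],
])

```text
time: 11.15
tool_pos: [0.591, 0.0176, 0.3278]
tool_rot: [3.14, 0.009, 3.105]
contact_force: [4.1, 2.9, 8.5]
opening: 0.0301
grip_force: 50.0
```

>>> send_rows([
  [0,-0.0009,-0.0055,-0.0011,0],
  [0,-0.0009,-0.0055,-0.0012,0],
  [0,-0.0009,-0.0055,-0.0012,0],
  [0,-0.0009,-0.0055,-0.0012,0],
])

```text
time: 11.55
tool_pos: [0.5873, -0.0046, 0.3232]
tool_rot: [3.14, 0.008, 3.105]
contact_force: [5.3, 3.6, 9.5]
opening: 0.0298
grip_force: 50.0
```

>>> send_rows([
  [0,-0.0009,-0.0055,-0.0012,0],
  [0,-0.0009,-0.0055,-0.0012,0],
  [0,-0.0009,-0.0055,-0.0013,0],
  [0,-0.0009,-0.0055,-0.0013,0],
])

```text
time: 11.95
tool_pos: [0.5835, -0.0269, 0.318]
tool_rot: [3.141, 0.008, 3.105]
contact_force: [3.1, 1.6, 10.1]
opening: 0.0301
grip_force: 50.0
```

>>> send_rows([
  [0,-0.0008,-0.0055,-0.0013,0],
  [0,-0.0008,-0.0055,-0.0013,0],
  [0,-0.0008,-0.0055,-0.0014,0],
  [0,-0.0008,-0.0055,-0.0015,0],
])

```text
time: 12.35
tool_pos: [0.5802, -0.0489, 0.3124]
tool_rot: [3.141, 0.007, 3.105]
contact_force: [3.1, 1.6, 9.5]
opening: 0.0295
grip_force: 50.0
```

>>> send_rows([
  [0,-0.0008,-0.0055,-0.0016,0],
  [0,-0.0008,-0.0055,-0.0016,0],
  [0,-0.0008,-0.0055,-0.0017,0],
  [0,-0.0008,-0.0055,-0.0017,0],
])

```text
time: 12.75
tool_pos: [0.5769, -0.0712, 0.3057]
tool_rot: [-3.141, 0.007, 3.105]
contact_force: [2.7, 1.9, 9.5]
opening: 0.0301
grip_force: 50.0
```

>>> send_rows([
  [0,-0.0008,-0.0055,-0.0019,0],
  [0,-0.0008,-0.0055,-0.0019,0],
  [0,-0.0008,-0.0055,-0.0019,0],
  [0,-0.0008,-0.0055,-0.0019,0],
])

```text
time: 13.15
tool_pos: [0.5738, -0.0933, 0.2982]
tool_rot: [-3.141, 0.007, 3.105]
contact_force: [2.6, -0.1, 9.7]
opening: 0.0299
grip_force: 50.0
```

>>> send_rows([
  [0,-0.0007,-0.0055,-0.002,0],
  [0,-0.0007,-0.0055,-0.0021,0],
  [0,-0.0007,-0.0055,-0.0021,0],
  [0,-0.0007,-0.0055,-0.0021,0],
])

```text
time: 13.55
tool_pos: [0.5709, -0.1155, 0.2899]
tool_rot: [-3.14, 0.007, 3.105]
contact_force: [1.8, 1.1, 9.9]
opening: 0.0295
grip_force: 50.0
```

>>> send_rows([
  [0,-0.0008,-0.0055,-0.0021,0],
  [0,-0.0008,-0.0055,-0.0022,0],
  [0,-0.0008,-0.0055,-0.0022,0],
  [0,-0.0008,-0.0055,-0.0022,0],
])

```text
time: 13.95
tool_pos: [0.5676, -0.1377, 0.281]
tool_rot: [-3.14, 0.006, 3.105]
contact_force: [1.3, -0.2, 8.6]
opening: 0.03
grip_force: 50.0
```

>>> send_rows([
  [0,-0.0006,-0.003,-0.0021,0],
  [0,-0.0005,-0.001,-0.0015,0],
  [0,-0.0005,0,-0.0012,0],
])

```text
time: 14.25
tool_pos: [0.5662, -0.142, 0.2765]
tool_rot: [-3.139, 0.007, 3.104]
contact_force: [2.5, -1.1, 9.7]
opening: 0.0299
grip_force: 50.0
```

>>> send_rows([
  [0,-0.0005,0,-0.0011,0],
  [0,-0.0005,0,-0.0011,0],
  [0,-0.0005,0,-0.0011,0],
  [0,-0.0005,0,-0.0011,0],
])

```text
time: 14.65
tool_pos: [0.5646, -0.1419, 0.2722]
tool_rot: [-3.139, 0.008, 3.105]
contact_force: [3.1, -1.3, 9.2]
opening: 0.0301
grip_force: 50.0
```

>>> send_rows([
  [0,-0.0004,0,-0.0012,0],
  [0,-0.0004,0,-0.0011,0],
  [0,-0.0004,0,-0.0011,0],
  [0,-0.0004,0,-0.0011,0],
])

```text
time: 15.05
tool_pos: [0.5631, -0.1419, 0.2677]
tool_rot: [-3.139, 0.008, 3.105]
contact_force: [4.2, -0.6, 10.0]
opening: 0.03
grip_force: 50.0
```

>>> send_rows([
  [0,-0.0003,0,-0.0011,0],
  [0,-0.0003,0,-0.0011,0],
  [0,-0.0003,0,-0.001,0],
  [0,-0.0003,0,-0.001,0],
])

```text
time: 15.45
tool_pos: [0.5618, -0.1419, 0.2635]
tool_rot: [-3.139, 0.008, 3.105]
contact_force: [2.5, -1.9, 9.0]
opening: 0.0297
grip_force: 50.0
```

>>> send_rows([
  [0,-0.0003,0,-0.0013,0],
  [0,-0.0002,0,-0.0011,0],
  [0,-0.0002,0,-0.0011,0],
])

```text
time: 15.75
tool_pos: [0.561, -0.1419, 0.2601]
tool_rot: [-3.139, 0.008, 3.105]
contact_force: [1.9, -1.0, 11.0]
opening: 0.0297
grip_force: 50.0
```

>>> send_rows([
  [0,-0.0002,0,-0.001,0],
  [0,-0.0002,0,-0.001,0],
  [0,-0.0002,0,-0.001,0],
])

```text
time: 16.05
tool_pos: [0.5603, -0.1419, 0.257]
tool_rot: [-3.139, 0.007, 3.105]
contact_force: [1.8, -1.0, 11.0]
opening: 0.0298
grip_force: 50.0
```

>>> send_rows([
  [0,-0.0001,0,-0.0009,0],
  [0,0,0,-0.0009,0],
])

```text
time: 16.25
tool_pos: [0.5599, -0.1419, 0.2551]
tool_rot: [-3.139, 0.006, 3.105]
contact_force: [1.2, -0.2, 9.9]
opening: 0.0296
grip_force: 50.0
```

>>> send_rows([
  [0,0,0,-0.001,0],
  [0,0,0,-0.001,0],
])

```text
time: 16.45
tool_pos: [0.5596, -0.1418, 0.253]
tool_rot: [-3.139, 0.005, 3.105]
contact_force: [-0.2, -1.4, 11.1]
opening: 0.0301
grip_force: 50.0
```

>>> send_rows([
  [0,0,0,-0.0009,0],
  [0,0,0,-0.0008,0],
])

```text
time: 16.65
tool_pos: [0.5593, -0.1419, 0.2511]
tool_rot: [-3.139, 0.005, 3.105]
contact_force: [-1.1, -1.3, 10.5]
opening: 0.0297
grip_force: 50.0
```

>>> send_rows([
  [0,0,0,-0.0009,0],
  [0,0,0,-0.0007,0],
])

```text
time: 16.85
tool_pos: [0.559, -0.1418, 0.2494]
tool_rot: [-3.139, 0.004, 3.105]
contact_force: [-1.4, -0.7, 9.4]
opening: 0.0296
grip_force: 50.0
```

>>> send_rows([
  [0,0,0,-0.001,0],
  [0,0,0,-0.0008,0],
])

```text
time: 17.05
tool_pos: [0.5589, -0.1419, 0.2481]
tool_rot: [-3.139, 0.004, 3.105]
contact_force: [-3.6, -1.1, 17.3]
opening: 0.0298
grip_force: 50.0
```

>>> send_rows([
  [0,0,0,0.0008,0],
])

```text
time: 17.15
tool_pos: [0.5589, -0.1419, 0.2484]
tool_rot: [-3.139, 0.003, 3.105]
contact_force: [-0.6, -1.5, 7.0]
opening: 0.0297
grip_force: 50.0
```

>>> send_rows([
  [0,0,0,-0.0004,0],
])

```text
time: 17.25
tool_pos: [0.559, -0.1419, 0.2482]
tool_rot: [-3.139, 0.004, 3.105]
contact_force: [-2.8, -1.0, 13.1]
opening: 0.0301
grip_force: 50.0
```

>>> send_rows([
  [0,0,0,0.0002,0],
  [0,0,0,0,0],
])

```text
time: 17.45
tool_pos: [0.559, -0.1419, 0.2483]
tool_rot: [-3.139, 0.004, 3.105]
contact_force: [-2.0, -2.2, 11.2]
opening: 0.0299
grip_force: 50.0
```

>>> send_rows([
  [0,0,0,0.0001,0],
  [0,0,0,0,0],
  [0,0,0,0,0],
])

```text
time: 17.75
tool_pos: [0.5589, -0.1419, 0.2483]
tool_rot: [-3.139, 0.003, 3.105]
contact_force: [-1.1, -1.2, 10.4]
opening: 0.0301
grip_force: 50.0
```

>>> send_rows([
  [0,0,0,0,0],
  [0,0,0,0,0],
  [0,0,0,0,0],
  [0,0,0,0,0],
])

```text
time: 18.15
tool_pos: [0.559, -0.1419, 0.2483]
tool_rot: [-3.139, 0.004, 3.105]
contact_force: [-1.9, -0.9, 10.2]
opening: 0.0297
grip_force: 50.0
```

```bash
python3 - <<'E'
from h import *
f=[];t=observe()["tool_pos"]
for i in range(10):
    n=("side","scene")[i%2];p,d=read_camera(n);f.append(observe()["contact_force"][2]+1.95)
    if i<2:
        F=cloud(n,d).reshape(-1,3);F=F[~np.isnan(F[:,0])]
        c,sn=np.cos(-.036),np.sin(-.036);X=(F[:,:2]-[.632,-.0147])@np.array([[c,-sn],[sn,c]])
        m=(F[:,2]>.16)&(F[:,2]<.22)&(X[:,1]<.15)&(X[:,1]>-.03)&(abs(X[:,0])<.1)
        k=np.linalg.lstsq(np.c_[X[m],np.ones(m.sum())],F[m,2]+X[m,1]**2,rcond=None)[0];print(n,m.sum(),k)
        cv2.imwrite(f"pics/end_{n}.png",p[:,:,::-1])
print(np.round(f,1),np.mean(f),observe()["time"],observe()["tool_pos"])
E
```

```text
side 2860 [ 0.00156034 -0.00238072  0.19819962]
scene 2172 [-0.00049127  0.00120675  0.20079313]
[12.3 11.2 12.  12.3 12.6 12.4 11.9 13.  12.5 12.2] 12.22154926074602 18.65 [ 0.55894514 -0.14192518  0.24827313]
```

View pics/end_side.png

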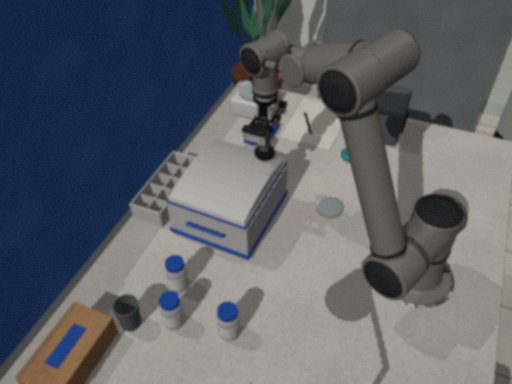

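The lid is fully shut: its slope is 0 and its top is at 0.20 m. The pad holds it at about 12.2 N at the right end, pixel (264,152). I'll keep holding.

>>> send_rows([
  [0,0,0,0,0],
  [0,0,0,0,0],
  [0,0,0,0,0],
  [0,0,0,0,0],
  [0,0,0,0,0],
])

```text
time: 19.15
tool_pos: [0.5589, -0.1419, 0.2483]
tool_rot: [-3.139, 0.003, 3.105]
contact_force: [-1.6, -1.5, 9.6]
opening: 0.0296
grip_force: 50.0
```

>>> send_rows([
  [0,0,0,0,0],
  [0,0,0,0,0],
  [0,0,0,0,0],
  [0,0,0,0,0],
  [0,0,0,0,0],
])

```text
time: 19.65
tool_pos: [0.5589, -0.1419, 0.2483]
tool_rot: [-3.139, 0.003, 3.105]
contact_force: [-1.8, -1.4, 10.0]
opening: 0.0299
grip_force: 50.0
```

>>> send_rows([
  [0,0,0,0,0],
  [0,0,0,0,0],
  [0,0,0,0,0],
  [0,0,0,0,0],
  [0,0,0,0,0],
])

```text
time: 20.15
tool_pos: [0.5589, -0.1419, 0.2483]
tool_rot: [-3.139, 0.003, 3.105]
contact_force: [-1.3, -1.1, 10.2]
opening: 0.0296
grip_force: 50.0
```

>>> send_rows([
  [0,0,0,0,0],
  [0,0,0,0,0],
  [0,0,0,0,0],
  [0,0,0,0,0],
  [0,0,0,0,0],
])

```text
time: 20.65
tool_pos: [0.5589, -0.1419, 0.2483]
tool_rot: [-3.139, 0.003, 3.105]
contact_force: [-1.0, -1.5, 10.0]
opening: 0.0295
grip_force: 50.0
```

>>> send_rows([
  [0,0,0,0,0],
  [0,0,0,0,0],
  [0,0,0,0,0],
  [0,0,0,0,0],
  [0,0,0,0,0],
])

```text
time: 21.15
tool_pos: [0.5589, -0.1419, 0.2483]
tool_rot: [-3.139, 0.003, 3.105]
contact_force: [-1.3, -1.3, 9.9]
opening: 0.0298
grip_force: 50.0
```

```bash
python3 -c "
from cell import *
print(observe()['contact_force'],hand_in())"
```

```text
the job is handed in; nothing more can be done
[-1.34531282 -1.33515652  9.88406168] None
```

The lid was wiped left to right in one stroke of about 4.6 s at roughly 11 to 13 N, pushed shut at the right end and held there at about 12 N for over 3 s, then handed in; as the lid reached its stop the push briefly swung between about 19 N and 9 N (roughly 0.3 s) before settling.

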